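# Load a ring core into the one-turn test fixture

## Task

Load the grey ring core into the test fixture on the bench: swing the fixture's contact lever up out of the way, slide the core along the loading table onto the white sprung table until it stops against both steel dowels and sits over the centre post, without lifting it off the tables. Then bring the lever all the way down so that its two rubber feet press the core down over the post as far as it goes, and leave the lever down and the core flat. The spare core and the tools lying around stay where they are.

Things in the scene. Friction and masses are not known exactly. Their poses are not given: they have to be found in the camera images.
- core_fixture: Fixed test fixture on an aluminium base plate 292 x 130 mm. Origin on the bench straight under its centre post; its x points level from the post to the lever hinge, z up, y across. In order along x: fixed loading table, white sprung table with the post through it, two steel dowels, hinge bracket.
- load_table (a point): Centre of the top of the fixed aluminium loading table, 54 mm above the bench, at fixture x = -114 mm. The table is 128 mm along fixture x and 160 mm across; its far edge meets the sprung table (2 mm gap), which goes on to fixture x = +52 mm and is 116 mm wide.
- post_top (a point): Centre of the flat top of the upright black centre post, 52.5 mm above the bench. Post 46 mm in diameter with a 5 mm lead-in chamfer at the top, brass face. While the sprung table is up, the post's top lies 1 mm below the table's surface, so the core slides freely across it; with the table down the post stands 26 mm proud.
- dowel_a (a point): Top centre of the upright steel dowel on the fixture's +y side: 10 mm in diameter, 76 mm above the bench, at fixture x = 40, y = +34 mm. A core that touches both dowels is centred over the post within 1 mm.
- dowel_b (a point): The same on the fixture's -y side: x = 40, y = -34 mm.
- core: The ring core to load: a ring in a plain grey moulded case, 94 mm outside diameter, 50 mm bore, 35 mm high, about 0.2 kg. It starts lying flat on the loading table, under the lever. Origin at the centre of its underside, z along its axis. The bore clears the post by 2 mm all round. Pushed home, its underside is 26 mm above the bench.
- sprung_table (a joint): Downward travel (m) of the white sprung table: 0 = up, its top 53.3 mm above the bench (0.7 mm below the loading table); 0.027 = fully down, top 26.3 mm above the bench. Its springs hold it up with 4 N, more than the core weighs, and push with 5 N when it is down.
- contact_lever (a joint): Angle (rad) of the contact lever: 0 = down (feet 61 mm above the bench), growing as the handle rises, to 1.75 (just past upright). The pivot has 0.4 N m of friction, so the lever stays where it is left, also against the springs; it moves with about 3 N at the knob. It starts between 0 and 0.2, where its feet bar the core's way.
- lever_hinge (a point): Middle of the lever's hinge pin, 68 mm above the bench, 100 mm from the post's axis; the pin lies along the fixture's y.
- lever_grip (a point): Centre of the black ball knob, 32 mm in diameter, at the end of the lever's 12 mm rod. It moves on a circle of 194 mm radius about the hinge pin in the fixture's x-z plane. At lever angle 0 it is 186 mm from the hinge towards the loading table (fixture -x) and 55 mm above it, which is 0.287 rad above level; its elevation grows by the lever angle.
- lever_feet (a point): Point midway between the undersides of the lever's two round rubber feet, which stand 35 mm either side of the lever's middle, 100 mm from the hinge. With the lever down they are over the post, 61 mm above the bench; a brass contact pin hangs between them.
- spare_core: A second ring core of the same make, lying flat on the card mat at the left, to be left alone. Origin at the centre of its underside.
- screwdriver: Screwdriver with an orange handle, 178 mm long, lying on the bench, to be left alone. Origin under its middle.
- side_cutters: Side cutters with red handles, 132 mm long, lying on the card mat, to be left alone. Origin under their middle.

How it is judged:
By the outcome, as a careful person would: the job done as asked, in the order asked, and still so for the second after the job is handed in, with the robot touching nothing.
It also fails if it takes over 70 s, if anything falls off the work surface, if the arm or the gripper's body presses on something with over 40 N, if the wrist force passes 120 N, or if a joint passes its speed limit or range.

## Robot

A 6-joint arm with a two-finger parallel gripper is mounted at the origin on a cart in front of the work surface, level with it; the furniture and walls round the work are solid. World frame = base frame: x ahead of the robot, y to its left, z up, the work surface at z = 0. Lengths are in m, angles in rad, forces in N, time in s.
With the tool pointing down it reaches from about 0.35 to 0.975 m from the base axis. Payload 17.4 kg.
Tool frame: the origin (TCP) lies between the finger pads; the fingertips stand 8 mm ahead of it and the grasp point (between the pads) lies 11 mm behind it; z points along the fingers, y is the line along which they close (so a half turn about z gives the same grasp; the last joint's range is limited). The gripper opens to 85 mm and grips with 20 to 120 N. Pads are 22 mm wide; open, the fingers measure 114 mm over their backs; the gripper's body (76 mm by 85 mm) begins 54 mm behind the grasp point. The pads swing forward as they close: fully open they stand 13 mm farther back than shut.
Start: joints at [1.116, 0.116, 1.442, -0, 1.584, -0.038], TCP at [0.273, 0.617, 0.239] pointing down, gripper open.
Joint ranges: [-2.83, 2.83], [-0.83, 2.19], [0.07, 2.5], [-1.14, 4.28], [0.01, 3], [-2.97, 2.97]. Speed limits (rad/s): [1.89, 1.89, 2.22, 3.14, 3.14, 3.14].

## Interface

Orientations are given as a rotation vector (axis times angle).
In Python, from rig import bot gives the robot as it stands.
- The arm moves only by the tool send_rows, never from a script. Its argument "commands" is a list of rows, each a list of 7 numbers: the shift along the tool's x, y, z in mm, then the turn, a rotation vector about the tool's x, y, z in rad, then the finger opening in mm, from 0 to 85.4. In form: [[dx, dy, dz, wx, wy, wz, jaw], ...]. A call has 1 to 20 rows; each row shifts and turns the commanded pose from where the row before left it, along the tool's axes as they then stand; what a row does not reach is not made up. A row lasts 1/10 s, in which the tool goes at most 50 mm and 8.59 degrees, less where a joint would pass 70% of its speed; a pose out of reach is approached as far as the arm can. A call with a gripper value outside its range is refused whole. The fingers move at their own pace and stop on an object; "newtons" is the grip in N (left out, the last holds). Time passes only in rows, so rows that do not move let the fingers close. It gives the time, the measured TCP pose, the force, the opening and the grip force at its end, in the units of the state.
- bot.get_obs(): the state, without advancing time (a new reading comes with each control period).
- bot.read_camera(name): name is "scene" or "top" or "wrist"; returns a dict with "color" (384x512x3 uint8, red, green, blue), "K" (3x3 intrinsics, pixels), "D" ([k1, k2, p1, p2, k3] as OpenCV has them; the pictures are not rectified), "position" and "rotation" of the camera in the world. Camera axes: x right, y down, z forward; pixel columns grow to the right and rows downward; lengths in m; the calibration is good to about 2 mm. A picture is of the moment at which its call begins. There is no depth.
- bot.close_job(): hands the job in; it is judged then, once.
The state is a dict: "t": time; "joints": joint angles; "joint_velocities": joint speeds; "joint_efforts": joint torques, N m; "position": TCP position; "tcp_rot": TCP orientation; "ft_force": force on the tool from outside, world axes, zero at the start; "ft_torque": the same for the moment, N m; "width": finger opening in m; "grasp_force": force on a finger pad.
Only numpy, scipy, OpenCV 4.12 (cv2) and the standard library are available. Lean on these libraries where they do the work, as an engineer would, in place of code of your own. Each camera call takes 0.05 s, during which the arm holds its last target. There are 200 camera calls.

## Working session

There is one attempt and no reset: what is moved stays moved. The work goes in short steps, Python scripts to look and compute and a tool call to move; the robot and the scene stay as the last step left them, time stands still between calls to the robot, and variables do not carry over. Pictures are saved under pics/ and viewed, at most 10 in all, crops included, and the job is handed in when it is done.

Besides the shell and the picture viewer there is one more tool, called after ">>>" as name(argument=value, ...), one argument or row to a line, values as JSON. send_rows: Moves the arm, as the interface text tells. Its arguments: {"type":"object","properties":{"commands":{"type":"array","items":{"type":"array","items":{"type":"number"}}},"newtons":{"type":"number"}},"required":["commands"]}

```bash
mkdir -p pics; ls
python3 - <<'E'
from rig import bot
import cv2,numpy as np,pickle
o=bot.get_obs();print(o)
d={}
for n in("scene","top"):
    c=bot.read_camera(n);d[n]=c
    cv2.imwrite(f"pics/{n}0.png",cv2.resize(c["color"][:,:,::-1],(800,600),interpolation=cv2.INTER_CUBIC))
    print(n,c["K"],c["D"],c["position"],c["rotation"])
pickle.dump(d,open("cams.pkl","wb"))
E
```

```text
pics
{'t': 0.0, 'joints': array([ 1.11611233e+00,  1.16487493e-01,  1.44230627e+00,  2.01587882e-05,
        1.58402069e+00, -3.77964666e-02]), 'joint_velocities': array([-0.00261082, -0.000488  , -0.00023107, -0.00072779, -0.00124006,
       -0.00050681]), 'joint_efforts': array([ 1.22565973e-03, -7.31991434e+01, -6.32500935e+01,  6.46290641e-05,
        6.18955004e-03,  1.22120613e-05]), 'position': array([0.27323093, 0.6170073 , 0.2385357 ]), 'tcp_rot': array([-6.50047477e-01, -3.07327923e+00,  1.85339622e-03]), 'ft_force': array([-0.20478819,  0.09704476,  0.26972304]), 'ft_torque': array([0.02966365, 0.05906691, 0.03384058]), 'grasp_force': 0.0, 'width': 0.08530986357600934}
scene [[417.76907332   0.         258.17986987]
 [  0.         417.76907332 191.14772896]
 [  0.           0.           1.        ]] [-0.13981617  0.          0.          0.          0.        ] [-0.23663237  1.04586053  1.02417973] [-0.97141699  2.42067725 -1.09308353]
top [[478.51815637   0.         255.22472382]
 [  0.         478.51815637 187.24622897]
 [  0.           0.           1.        ]] [0.04231067 0.         0.         0.         0.        ] [0.14513229 0.12075209 1.48257292] [-2.47681741  1.51698635 -0.21311892]
```

View pics/scene0.png

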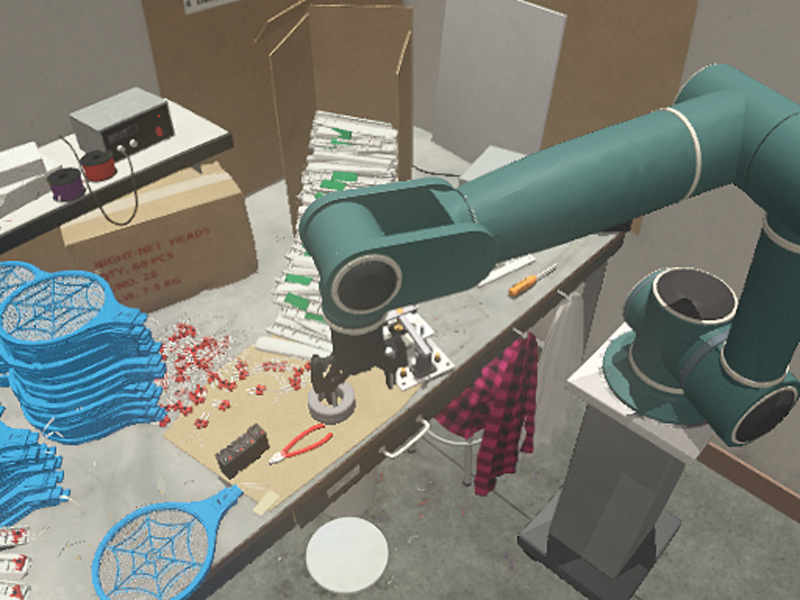

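View pics/top0.png

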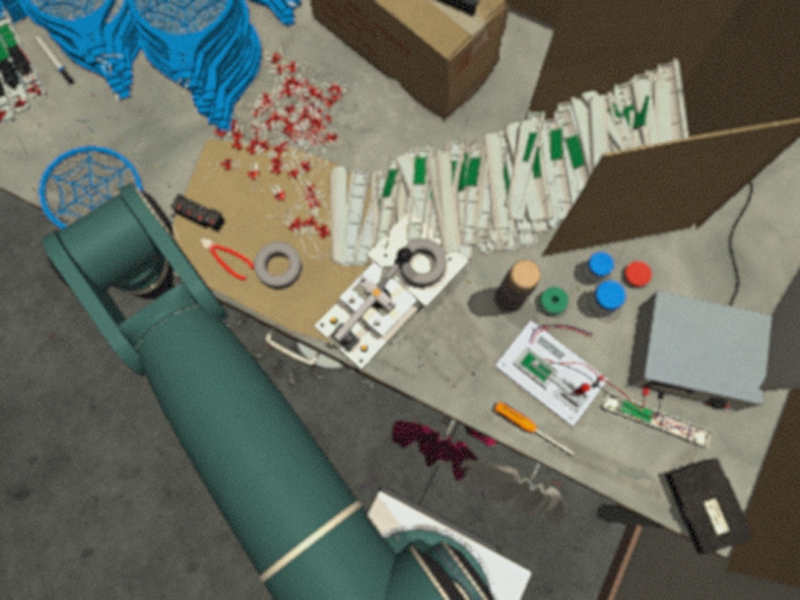

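The scene view shows the gripper hiding the fixture. In the top view the core is at about (422,262), the knob at (404,256) and the hinge end at about (347,335). I'll crop closer.

```bash
cat > h.py <<'E'
import cv2,numpy as np,pickle
from scipy.spatial.transform import Rotation as R
def ray(c,uv):
    p=cv2.undistortPoints(np.array([[uv]],float),c["K"],c["D"])[0,0]
    d=R.from_rotvec(c["rotation"]).apply([p[0],p[1],1.]) if np.size(c["rotation"])==3 else np.array(c["rotation"])@[p[0],p[1],1.]
    return np.array(c["position"]),d
def atz(c,uv,z):
    o,d=ray(c,uv);return o+d*(z-o[2])/d[2]
def proj(c,P):
    r=c["rotation"];r=R.from_rotvec(r) if np.size(r)==3 else R.from_matrix(r)
    rv=r.inv().as_rotvec();t=-r.inv().apply(c["position"])
    return cv2.projectPoints(np.array(P,float).reshape(-1,1,3),rv,t,c["K"],np.array(c["D"],float))[0][:,0]
def tri(obs):
    A=np.zeros((3,3));b=np.zeros(3)
    for c,uv in obs:
        o,d=ray(c,uv);d=d/np.linalg.norm(d);M=np.eye(3)-np.outer(d,d);A+=M;b+=M@o
    x=np.linalg.solve(A,b);res=[np.linalg.norm(np.cross(x-ray(c,uv)[0],ray(c,uv)[1]/np.linalg.norm(ray(c,uv)[1]))) for c,uv in obs]
    return x,res
def crop(img,x0,y0,w,h,s,name):
    cv2.imwrite(name,cv2.resize(img[y0:y0+h,x0:x0+w,::-1],None,fx=s,fy=s,interpolation=cv2.INTER_CUBIC))
E
python3 - <<'E'
from h import *
d=pickle.load(open("cams.pkl","rb"));c=d["top"]
crop(c["color"],195,130,112,110,5,"pics/topc.png")
for n,uv,z in(("core",(422,262),.089),("knob",(404,256),.13),("hinge",(350,333),.068),("spare",(278,265),.035)):
    print(n,atz(c,np.array(uv)*.64,z))
E
```

```text
core [0.57019546 0.27933876 0.089     ]
knob [0.55282458 0.31054721 0.13      ]
hinge [0.38418277 0.34135656 0.068     ]
spare [0.44800002 0.54257856 0.035     ]
```

View pics/topc.png

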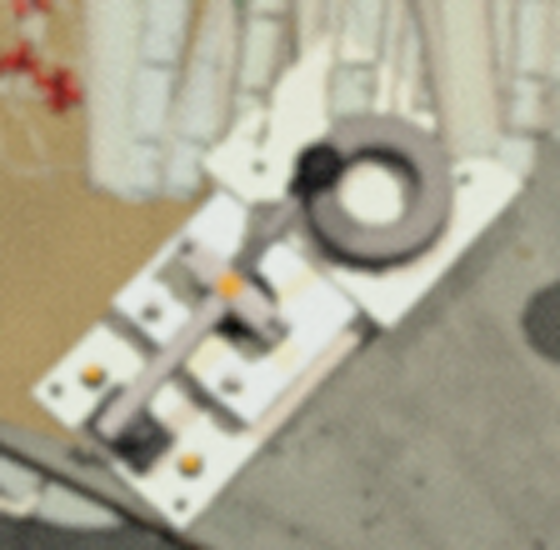

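The crop shows the core centre at about (378,190), the knob at (322,167) and the dowels at (151,313) and (231,385). The loading table corners are at (207,160), (388,325) and (522,183). The core sits off the fixture axis, toward +y. Next I'll fit the fixture pose.

```bash
cat >> h.py <<'E'
from scipy.optimize import least_squares
def fx(p,P):
    P=np.atleast_2d(P)*.001;c,s=np.cos(p[2]),np.sin(p[2])
    return np.c_[p[0]+c*P[:,0]-s*P[:,1],p[1]+s*P[:,0]+c*P[:,1],P[:,2]]
def lev(a,r=194,e0=.287): return [100-r*np.cos(e0+a),0,68+r*np.sin(e0+a)]
E
python3 - <<'E'
from h import *
d=pickle.load(open("cams.pkl","rb"));c=d["top"]
P=[[40,34,76],[40,-34,76],[-50,80,54],[-178,80,54],[-50,-80,54]]
px=np.array([[231,385],[151,313],[388,325],[522,183],[207,160]])/5+[195,130]-.4
f=lambda p:(proj(c,fx(p,P))-px).ravel()
s=least_squares(f,[.45,.33,2.8],loss="soft_l1");print(s.x,f(s.x).reshape(-1,2).round(2))
p=s.x
kn=np.array([322,167])/5+[195,130]-.4
for a in(0,.1,.2):print(a,proj(c,fx(p,lev(a))),kn)
k=np.array([378,190])/5+[195,130]-.4
w=atz(c,k,.089);cc,ss=np.cos(p[2]),np.sin(p[2]);q=w[:2]-p[:2];print("core",w,"fix",cc*q[0]+ss*q[1],-ss*q[0]+cc*q[1])
print(fx(p,[[100,0,68],[40,34,76],[40,-34,76],[0,0,52.5]]))
o=d["top"];from rig import bot
w=bot.read_camera("wrist");print(w["position"],R.from_rotvec(w["rotation"]).as_matrix() if np.size(w["rotation"])==3 else w["rotation"],w["K"],w["D"]);T=bot.get_obs();M=R.from_rotvec(T["tcp_rot"]).as_matrix();print(M, M.T@(w["position"]-T["position"]))
E
```

```text
[0.47488278 0.32693773 2.88348351] [[ 0.65 -1.1 ]
 [ 0.1  -1.21]
 [ 0.07  1.07]
 [ 0.16  0.06]
 [-2.01  1.2 ]]
0 [[260.99445175 163.90284937]] [259. 163.]
0.1 [[259.6514689  163.48330786]] [259. 163.]
0.2 [[257.85939195 163.56814587]] [259. 163.]
core [0.57059237 0.27912664 0.089     ] fix -0.10474306131479286 0.021797181359149223
[[0.37819535 0.35246301 0.068     ]
 [0.42752921 0.30427412 0.076     ]
 [0.4448864  0.37002157 0.076     ]
 [0.47488278 0.32693773 0.0525    ]]
[0.20965804 0.64607108 0.37358062] [[ 4.04814062e-01  8.78556845e-01  2.53502356e-01]
 [ 9.14398824e-01 -3.88763043e-01 -1.12863131e-01]
 [-6.04328988e-04  2.77490839e-01 -9.60728093e-01]] [[308.20349062   0.         251.76201126]
 [  0.         308.20349062 192.30533135]
 [  0.           0.           1.        ]] [0.00575187 0.         0.         0.         0.        ]
[[-9.14380915e-01  4.04854793e-01 -3.72732774e-04]
 [ 4.04854964e-01  9.14380578e-01 -7.85156394e-04]
 [ 2.29452802e-05 -8.68834736e-04 -9.99999622e-01]] [ 0.06986056  0.00064342 -0.13483381]
```

>>> send_rows(
  commands=[
    [-38,-17,0,0,0,0,85],
    [-38,-17,0,0,0,0,85],
    [-38,-17,-5,0,0,-0.053,85],
    [-38,-17,-5,0,0,-0.053,85],
    [-38,-17,-5,0,0,-0.053,85],
    [-38,-17,-5,0,0,0,85],
    [0,0,0,0,0,0,85],
    [0,0,0,0,0,0,85],
  ],
)

```text
t: 0.95
position: [0.4502, 0.4406, 0.2591]
tcp_rot: [-0.406, -3.115, 0.0]
ft_force: [-0.3, 0.8, 0.2]
width: 0.0854
grasp_force: 0.0
```

Run:
```python
from h import *
from rig import bot
c=bot.read_camera("wrist");pickle.dump(c,open("w1.pkl","wb"));cv2.imwrite("pics/w1.png",cv2.resize(c["color"][:,:,::-1],(800,600),interpolation=cv2.INTER_CUBIC))
o=bot.get_obs();print(o["position"],R.from_rotvec(o["tcp_rot"]).as_matrix())
```

```text
[0.44952879 0.4411585  0.25896316] [[-9.66825847e-01  2.55435822e-01 -5.67511283e-04]
 [ 2.55435943e-01  9.66825970e-01 -1.49688278e-04]
 [ 5.10448898e-04 -2.89685276e-04 -9.99999828e-01]]
```

View pics/w1.png

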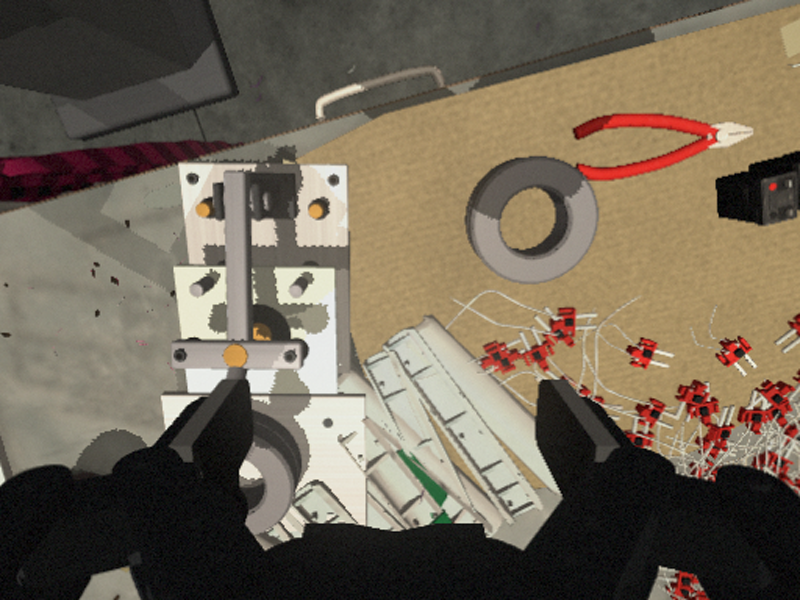

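In the wrist view the dowel tops are at about (196,291) and (295,291). The sprung table corners are at (175,266) and (335,266), and the loading table corners at (162,395) and (365,393). The knob is hidden by the left finger. I'll refine the fit with both views.

Run:
```python
from h import *
t=pickle.load(open("cams.pkl","rb"))["top"];w=pickle.load(open("w1.pkl","rb"))
P=np.array([[40,34,76],[40,-34,76],[-50,80,54],[-178,80,54],[-50,-80,54]],float)
px=np.array([[231,385],[151,313],[388,325],[522,183],[207,160]])/5+[195,130]-.4
Q=np.array([[40,34,76],[40,-34,76],[52,58,53.3],[52,-58,53.3],[-50,80,54],[-50,-80,54]])
qx=np.array([[196,291],[295,291],[175,266],[335,266],[162,395],[365,393]])*.64-.2
def f(p):
    return np.r_[(proj(t,fx(p,P)+[0,0,p[3]])-px).ravel()*1.5,(proj(w,fx(p,Q)+[0,0,p[3]])-qx).ravel()]
for sub in(0,1):
    g=(lambda p:f(p)[10:]) if sub else f
    s=least_squares(g,[.475,.327,2.88,0],loss="soft_l1");print(s.x);print(f(s.x).reshape(-1,2).round(1).tolist())
p=s.x
for a in(0,.1,.2):print(a,proj(t,fx(p,lev(a))),"meas 259,163", fx(p,lev(a)))
print(tri([(t,px[0]),(w,qx[0])]),tri([(t,px[1]),(w,qx[1])]))
# brass screw on feet bar
print("screw",tri([(t,np.array([230,287])/5+[195,130]-.4),(w,np.array([235,356])*.64-.2)]))
```

```text
[ 0.47792343  0.32828027  2.87986362 -0.00391978]
[[1.0, -2.8], [0.4, -3.0], [0.1, 0.7], [0.3, -0.5], [-2.7, 0.8], [0.5, -0.6], [0.2, -0.4], [-0.5, 0.1], [-1.0, 0.3], [-0.1, -0.9], [0.3, 0.5]]
[ 0.4780312   0.32845706  2.88280908 -0.00351478]
[[1.0, -2.9], [0.3, -3.0], [0.1, 0.4], [0.1, -0.9], [-2.9, 0.7], [0.5, -0.3], [0.2, -0.4], [-0.6, 0.4], [-1.0, 0.3], [0.1, -0.5], [0.6, 0.6]]
0 [[261.03034637 162.80514315]] meas 259,163 [[0.56123031 0.30643264 0.12291678]]
0.1 [[259.6876204  162.37023348]] meas 259,163 [[0.55503174 0.30807352 0.14121792]]
0.2 [[257.89578354 162.43897699]] meas 259,163 [[0.54709791 0.31017376 0.15878749]]
(array([0.42789135, 0.30493789, 0.07081283]), [np.float64(0.003197677327405451), np.float64(0.003197677327405566)]) (array([0.44628944, 0.3700559 , 0.06750261]), [np.float64(0.0030459429609573916), np.float64(0.0030459429609574697)])
screw (array([0.47207955, 0.32909214, 0.10491092]), [np.float64(0.001080228196874054), np.float64(0.0010802281968740881)])
```

>>> send_rows(
  commands=[
    [-34,-25.5,0,0,0,0,85],
    [-34,-25.5,0,0,0,0,85],
    [-34,-25.5,0,0,0,0,85],
    [-34,-25.5,0,0,0,0,85],
    [0,0,0,0,0,0,85],
    [0,0,0,0,0,0,85],
  ],
)

```text
t: 1.6
position: [0.5549, 0.3082, 0.2589]
tcp_rot: [-0.404, -3.115, 0.0]
ft_force: [0.0, 0.6, 0.4]
width: 0.0851
grasp_force: 0.0
```

Run:
```python
from h import *
from rig import bot
c=bot.read_camera("wrist");pickle.dump(c,open("w2.pkl","wb"));cv2.imwrite("pics/w2.png",cv2.resize(c["color"][:,:,::-1],(800,600),interpolation=cv2.INTER_CUBIC))
o=bot.get_obs();print(o["position"])
p=[.478,.3284,2.882]
for a in(0,.1,.2):print(a,proj(c,fx(p,lev(a)))/.64)
```

```text
[0.55450623 0.3087818  0.25902243]
0 [[391.85864556 297.38099587]]
0.1 [[391.77178769 295.14366253]]
0.2 [[391.67784533 288.73622277]]
```

View pics/w2.png

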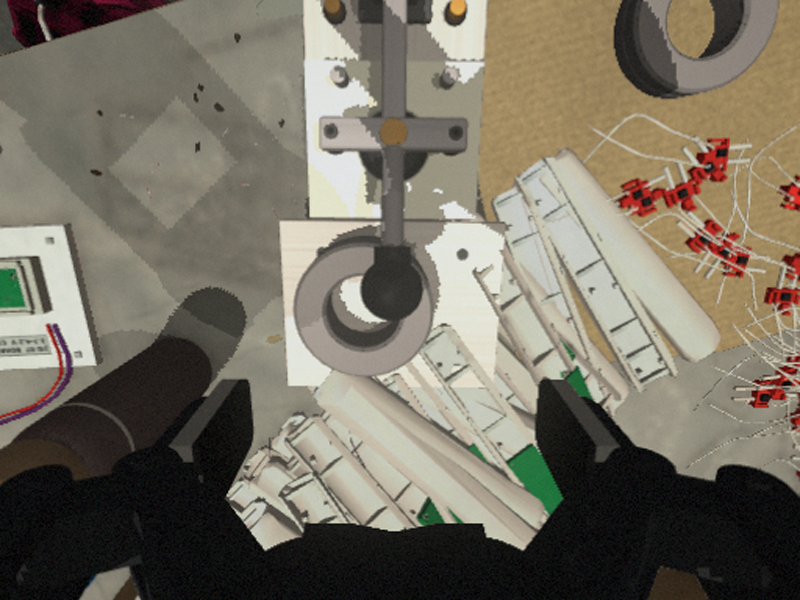

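The knob shows at (391,290), the core's top at about (364,307), and the lever lies on y=0. This agrees with the fit.

Run:
```python
from h import *
t=pickle.load(open("cams.pkl","rb"))["top"];w=pickle.load(open("w2.pkl","rb"))
p=[.478,.3284,2.882]
def tof(x):
    q=x[:2]-p[:2];c,s=np.cos(p[2]),np.sin(p[2]);return (1e3*np.array([c*q[0]+s*q[1],-s*q[0]+c*q[1],x[2]])).round(1)
x,r=tri([(t,[259,163]),(w,np.array([391,290])*.64-.2)]);print("knob",x,tof(x),r)
x,r=tri([(t,np.array([378,190])/5+[195,130]-.4),(w,np.array([364,307])*.64-.2)]);print("core",x,tof(x),r)
print("core@89",tof(atz(w,np.array([364,307])*.64-.2,.089)))
for n,u in(("dowa",(338,78)),("dowb",(448,78))):print(n,tof(atz(w,np.array(u)*.64-.2,.076)))
for n,u in(("c1",(280,221)),("c2",(504,222)),("c3",(288,386))):print(n,tof(atz(w,np.array(u)*.64-.2,.054)))
for a in(0.05,.1,.15,.2):print(a,np.round(lev(a),1))
```

```text
knob [0.55095455 0.3084399  0.14537144] [-75.6   0.6 145.4] [np.float64(0.00014305932154499794), np.float64(0.00014305932154466648)]
core [0.57701933 0.28137929 0.06896863] [-107.8   20.    69. ] [np.float64(0.0002996680217635217), np.float64(0.00029966802176352057)]
core@89 [-102.    18.7   89. ]
dowa [38.9 33.  76. ]
dowb [ 39.  -33.6  76. ]
c1 [-49.7  78.8  54. ]
c2 [-50.2 -78.2  54. ]
c3 [-176.5   80.7   54. ]
0.05 [-83.1   0.  132.1]
0.1 [-79.7   0.  141.2]
0.15 [-75.8   0.  150.1]
0.2 [-71.4   0.  158.8]
```

>>> send_rows(
  commands=[
    [3,0,30,0,0,0,85],
    [0,0,35,0,0,0,85],
    [0,0,35,0,0,0,85],
    [0,0,25,0,0,0,85],
    [0,0,0,0,0,0,85],
    [0,0,0,0,0,0,30],
    [0,0,0,0,0,0,26],
    [0,0,0,0,0,0,26],
    [0,0,0,0,0,0,26],
    [0,0,0,0,0,0,26],
    [0,0,0,0,0,0,26],
  ],
  newtons=40,
)

```text
t: 2.75
position: [0.5528, 0.3076, 0.1352]
tcp_rot: [0.405, 3.114, -0.002]
ft_force: [0.2, -9.0, 2.6]
width: 0.0299
grasp_force: 39.3
```

```bash
python3 -c "
import numpy as np
e=.417+np.arange(17)*.098
x=-194*np.cos(e);z=194*np.sin(e)
print(np.c_[np.diff(x),-np.diff(z)].round(1).tolist())"
```

```text
[[8.5, -17.0], [10.2, -16.1], [11.7, -15.0], [13.1, -13.8], [14.4, -12.4], [15.5, -11.0], [16.5, -9.4], [17.4, -7.7], [18.0, -6.0], [18.5, -4.2], [18.9, -2.4], [19.0, -0.5], [19.0, 1.4], [18.7, 3.2], [18.3, 5.0], [17.8, 6.8]]
```

>>> send_rows(
  commands=[
    [8.5,-0.5,-17,0,0,0,26],
    [10.2,-0.5,-16.1,0,0,0,26],
    [11.7,0,-15,0,0,0,26],
    [13.1,0,-13.8,0,0,0,26],
    [0,0,0,0,0,0,26],
  ],
)

```text
t: 3.25
position: [0.5092, 0.3195, 0.1991]
tcp_rot: [0.402, 3.114, 0.003]
ft_force: [2.8, 2.0, 3.8]
width: 0.0297
grasp_force: 41.4
```

Going well: the forces are low.

>>> send_rows(
  commands=[
    [14.4,0,-12.4,0,0,0,26],
    [15.5,0,-11,0,0,0,26],
    [16.5,0,-9.4,0,0,0,26],
    [17.4,0,-7.7,0,0,0,26],
    [18,0,-6,0,0,0,26],
    [18.5,0,-4.2,0,0,0,26],
    [18.9,0,-2.4,0,0,0,26],
    [19,0,-0.5,0,0,0,26],
    [0,0,0,0,0,0,26],
  ],
)

```text
t: 4.15
position: [0.3753, 0.3561, 0.2511]
tcp_rot: [0.401, 3.114, 0.009]
ft_force: [3.6, 18.5, 0.8]
width: 0.03
grasp_force: 41.7
```

>>> send_rows(
  commands=[
    [19,0.7,1.4,0,0,0,26],
    [18.7,0.7,3.2,0,0,0,26],
    [18.3,0.4,5,0,0,0,26],
    [13,0.2,5,0,0,0,26],
    [0,0,0,0,0,0,26],
  ],
)

```text
t: 4.65
position: [0.3091, 0.3746, 0.2363]
tcp_rot: [0.402, 3.115, 0.005]
ft_force: [-2.0, 9.5, 4.0]
width: 0.0299
grasp_force: 42.4
```

>>> send_rows(
  commands=[
    [0,0,0,0,0,0,85],
    [0,0,0,0,0,0,85],
    [0,0,0,0,0,0,85],
    [0,0,0,0,0,0,85],
    [0,0,-35,0,0,0,85],
    [0,0,-35,0,0,0,85],
    [-34.6,-2.5,0,0,0,0,85],
    [-34.6,-2.5,0,0,0,0,85],
    [-34.6,-2.5,0,0,0,0,85],
    [-34.6,-2.5,0,0,0,0,85],
    [-34.6,-2.5,0,0,0,0,85],
    [-34.6,-2.5,0,0,0,0,85],
    [-34.6,-2.5,0,0,0,0,85],
    [-34.6,-2.5,0,0,0,0,85],
    [0,0,0,0,0,0,85],
  ],
)

```text
t: 6.15
position: [0.5756, 0.2817, 0.3037]
tcp_rot: [-0.408, -3.114, 0.002]
ft_force: [0.2, 0.1, 0.8]
width: 0.0847
grasp_force: 0.0
```

>>> send_rows(
  commands=[
    [0,0,10,0,0,0.143,85],
    [0,0,10,0,0,0.143,85],
    [0,0,10,0,0,0.143,85],
    [0,0,10,0,0,0.143,85],
    [0,0,10,0,0,0.143,85],
    [0,0,10,0,0,0.143,85],
    [0,0,10,0,0,0.143,85],
    [0,0,10,0,0,0.143,85],
    [0,0,10,0,0,0.143,85],
    [0,0,10,0,0,0.143,85],
    [0,0,10,0,0,0.141,85],
    [0,0,0,0,0,0,85],
    [0,0,0,0,0,0,85],
  ],
)

```text
t: 7.45
position: [0.5725, 0.2836, 0.1955]
tcp_rot: [-2.484, -1.923, 0.0]
ft_force: [-0.0, 0.5, 0.4]
width: 0.0849
grasp_force: 0.0
```

Run:
```python
from h import *
from rig import bot
c=bot.read_camera("wrist");pickle.dump(c,open("w3.pkl","wb"));cv2.imwrite("pics/w3.png",cv2.resize(c["color"][:,:,::-1],(800,600),interpolation=cv2.INTER_CUBIC))
o=bot.get_obs();print(o["position"],o["joints"].round(2));M=R.from_rotvec(o["tcp_rot"]).as_matrix();print(M.round(3))
p=[.478,.3284,2.882];a=np.arange(0,6.28,.785)
# predicted core centre
print(proj(c,fx(p,[-102,19,89]))/.64)
```

```text
[0.5726889  0.28365435 0.19587827] [ 0.42  0.05  1.58 -0.    1.51  0.67]
[[ 0.251  0.968  0.001]
 [ 0.968 -0.251  0.   ]
 [ 0.     0.    -1.   ]]
[[390.45556821 302.92175968]]
```

View pics/w3.png

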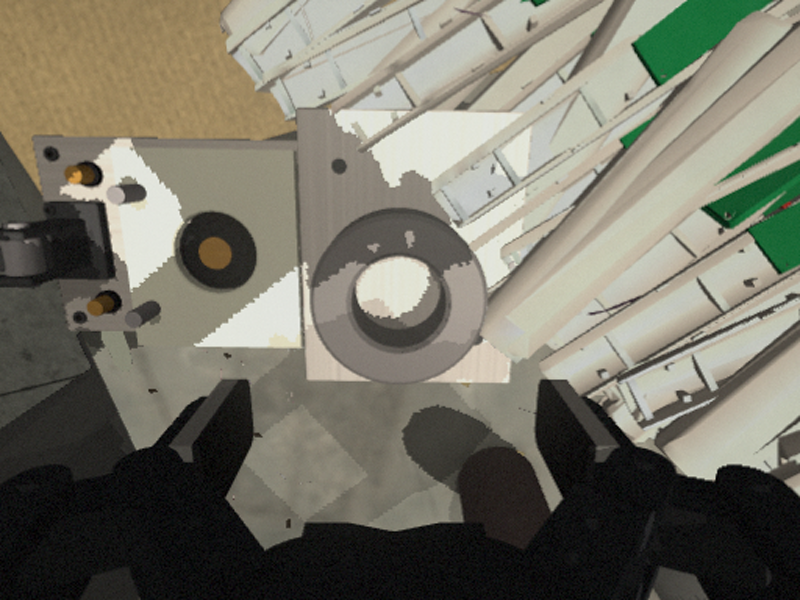

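The lever is up and clear. The core's top rim centre is at (398,295), the post's at (216,253), and the dowel tops at about (112,194) and (130,321).

Run:
```python
from h import *
c=pickle.load(open("w3.pkl","rb"))
p=[.478,.3284,2.882]
def tof(x):
    q=x[:2]-p[:2];c,s=np.cos(p[2]),np.sin(p[2]);return (1e3*np.array([c*q[0]+s*q[1],-s*q[0]+c*q[1],x[2]])).round(1)
for n,u,z in(("core",(398.5,295),.089),("post",(217,252),.0525),("da",(130,321),.076),("db",(113,194),.076),("c1",(307,381),.054),("c2",(510,381),.054),("c3",(299,108),.054)):
    w=atz(c,np.array(u)*.64-.2,z);print(n,w.round(4),tof(w))
a=np.linspace(0,2*np.pi,9)
print((proj(c,atz(c,np.array([398.5,295])*.64-.2,.089)+.047*np.c_[np.cos(a),np.sin(a),0*a])/.64).round())
print("tcp",tof(np.array([.5726,.2836,.196])))
```

```text
core [0.5767 0.2872 0.089 ] [-106.    14.5   89. ]
post [0.4786 0.3291 0.0525] [-0.4 -0.8 52.5]
da [0.4279 0.3066 0.076 ] [42.8 34.  76. ]
db [0.4469 0.3729 0.076 ] [ 41.5 -35.   76. ]
c1 [0.5052 0.238  0.054 ] [-49.5  80.4  54. ]
c2 [0.6285 0.206  0.054 ] [-176.9   79.7   54. ]
c3 [0.5489 0.3916 0.054 ] [-52.3 -79.3  54. ]
[[487. 273.]
 [446. 216.]
 [375. 206.]
 [318. 249.]
 [312. 316.]
 [354. 367.]
 [420. 375.]
 [474. 338.]
 [487. 273.]]
tcp [-102.9   19.   196. ]
```

>>> send_rows(
  commands=[
    [1.5,3,0,0,0,0,0],
    [0,0,10,0,0,0,0],
    [0,0,10,0,0,0,0],
    [0,0,10,0,0,0,0],
    [0,0,10,0,0,0,0],
    [0,0,10,0,0,0,0],
    [0,0,10,0,0,0,0],
    [0,0,10,0,0,0,0],
    [0,0,10,0,0,0,0],
    [0,0,10,0,0,0,0],
    [0,0,8,0,0,0,0],
    [0,0,8,0,0,0,0],
    [0,0,0,0,0,0,0],
  ],
)

```text
t: 8.8
position: [0.5756, 0.284, 0.0879]
tcp_rot: [-2.488, -1.917, 0.002]
ft_force: [-0.3, 0.5, 0.8]
width: 0.0001
grasp_force: 0.0
```

>>> send_rows(
  commands=[
    [0,0,6,0,0,0,0],
    [0,0,6,0,0,0,0],
    [0,0,4,0,0,0,0],
    [0,0,0,0,0,0,0],
  ],
)

```text
t: 9.2
position: [0.5757, 0.2841, 0.0725]
tcp_rot: [-2.489, -1.917, 0.001]
ft_force: [-0.4, 0.1, -0.2]
width: -0.0002
grasp_force: 0.0
```

>>> send_rows(
  commands=[
    [1.5,-6,0,0,0,0,0],
    [1.5,-6,0,0,0,0,0],
    [1.5,-6,0,0,0,0,0],
    [1.5,-6,0,0,0,0,0],
    [1.5,-6,0,0,0,0,0],
    [1.5,-6,0,0,0,0,0],
    [1.5,-6,0,0,0,0,0],
    [1.5,-6,0,0,0,0,0],
    [1.5,-6,0,0,0,0,0],
    [1.5,-6,0,0,0,0,0],
    [1.5,-6,0,0,0,0,0],
    [1.5,-6,0,0,0,0,0],
    [0,0,0,0,0,0,0],
  ],
)

```text
t: 10.5
position: [0.5103, 0.3204, 0.0732]
tcp_rot: [-2.488, -1.918, 0.0]
ft_force: [-0.3, -0.4, -1.0]
width: -0.0004
grasp_force: 0.0
```

>>> send_rows(
  commands=[
    [0,-5,0,0,0,0,0],
    [0,-5,0,0,0,0,0],
    [0,-5,0,0,0,0,0],
    [0,-5,0,0,0,0,0],
    [0,-5,0,0,0,0,0],
    [0,-5,0,0,0,0,0],
    [0,0,0,0,0,0,0],
  ],
)

```text
t: 11.2
position: [0.4814, 0.3278, 0.0732]
tcp_rot: [-2.488, -1.918, 0.0]
ft_force: [-0.3, -0.5, 0.1]
width: 0.0002
grasp_force: 0.0
```

>>> send_rows(
  commands=[
    [0,-2,0,0,0,0,0],
    [0,-2,0,0,0,0,0],
    [0,-2,0,0,0,0,0],
    [0,-2,0,0,0,0,0],
    [0,-1,0,0,0,0,0],
    [0,0,0,0,0,0,0],
  ],
)

```text
t: 11.8
position: [0.4731, 0.33, 0.0732]
tcp_rot: [-2.489, -1.917, 0.0]
ft_force: [0.1, 0.2, 0.4]
width: -0.0002
grasp_force: 0.0
```

>>> send_rows(
  commands=[
    [0,-1,0,0,0,0,0],
    [0,-1,0,0,0,0,0],
    [0,-1,0,0,0,0,0],
    [0,0,0,0,0,0,0],
  ],
)

```text
t: 12.2
position: [0.4703, 0.3307, 0.0732]
tcp_rot: [-2.489, -1.917, 0.0]
ft_force: [0.4, 0.8, 0.1]
width: -0.0001
grasp_force: 0.2
```

>>> send_rows(
  commands=[
    [0,-1,0,0,0,0,0],
    [0,-1,0,0,0,0,0],
    [0,0,0,0,0,0,0],
  ],
)

```text
t: 12.5
position: [0.4683, 0.3313, 0.0732]
tcp_rot: [-2.489, -1.917, 0.0]
ft_force: [-0.3, -0.3, -0.2]
width: -0.0002
grasp_force: 0.2
```

>>> send_rows(
  commands=[
    [0,-1,0,0,0,0,0],
    [0,-1,0,0,0,0,0],
    [0,0,0,0,0,0,0],
  ],
)

```text
t: 12.8
position: [0.4664, 0.3317, 0.0732]
tcp_rot: [2.489, 1.917, -0.0]
ft_force: [0.9, -0.5, -0.4]
width: -0.0002
grasp_force: 0.2
```

>>> send_rows(
  commands=[
    [0,-1,0,0,0,0,0],
    [0,-1,0,0,0,0,0],
    [0,0,0,0,0,0,0],
  ],
)

```text
t: 13.1
position: [0.4653, 0.332, 0.0735]
tcp_rot: [2.488, 1.916, 0.002]
ft_force: [7.3, -3.1, -1.4]
width: 0.0002
grasp_force: 4.2
```

Run:
```python
from h import *
from rig import bot
c=bot.read_camera("wrist");pickle.dump(c,open("w4.pkl","wb"));cv2.imwrite("pics/w4.png",cv2.resize(c["color"][:,:,::-1],(800,600),interpolation=cv2.INTER_CUBIC))
```

```text
(no output)
```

View pics/w4.png

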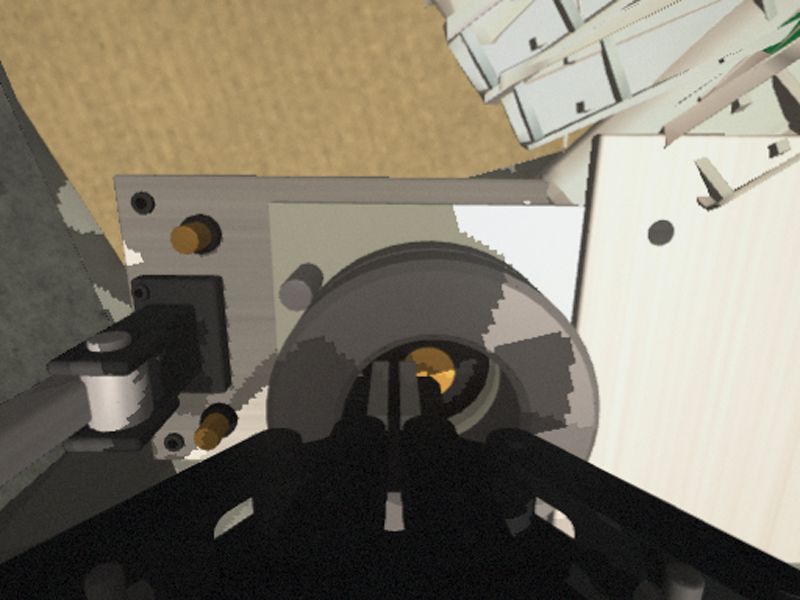

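The core is up against the dowels: about 8 N along the fixture axis and almost nothing sideways. One light extra push, then back off and up.

>>> send_rows(
  commands=[
    [0,-0.7,0,0,0,0,0],
    [0,0,0,0,0,0,0],
  ],
)

```text
t: 13.35
position: [0.465, 0.3321, 0.0737]
tcp_rot: [2.488, 1.916, 0.003]
ft_force: [10.7, -3.6, 0.3]
width: -0.0003
grasp_force: 5.6
```

>>> send_rows(
  commands=[
    [0,2,0,0,0,0,0],
    [0,3,0,0,0,0,0],
    [0,0,-10,0,0,0,0],
    [0,0,-15,0,0,0,0],
    [0,0,-20,0,0,0,0],
    [0,0,-30,0,0,0,0],
    [0,25,-30,0,0,0,0],
    [0,25,-20,0,0,0,0],
    [0,0,0,0,0,0,0],
    [0,0,0,0,0,0,0],
  ],
)

```text
t: 14.35
position: [0.5171, 0.3184, 0.1992]
tcp_rot: [-2.489, -1.916, -0.001]
ft_force: [-0.1, 0.2, -1.0]
width: 0.0004
grasp_force: 0.0
```

Run:
```python
from h import *
from rig import bot
c=bot.read_camera("wrist");pickle.dump(c,open("w5.pkl","wb"));cv2.imwrite("pics/w5.png",cv2.resize(c["color"][:,:,::-1],(800,600),interpolation=cv2.INTER_CUBIC))
o=bot.get_obs();print(o["position"])
```

```text
[0.5165453  0.31840555 0.19828044]
```

View pics/w5.png

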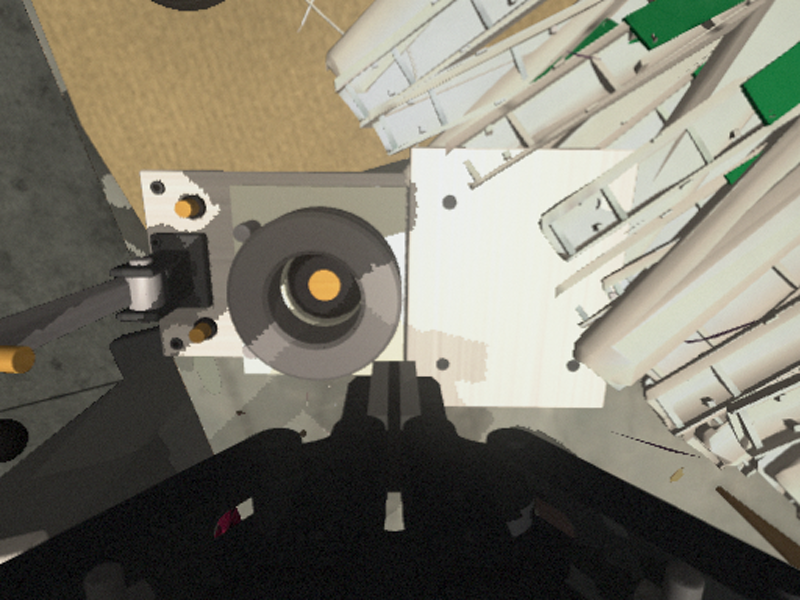

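Run:
```python
from h import *
c=pickle.load(open("w5.pkl","rb"))
p=[.478,.3284,2.882];a=np.linspace(0,2*np.pi,361)
q=proj(c,fx(p,np.c_[47*np.cos(a),47*np.sin(a),88.3+0*a]))/.64;print(q.min(0),q.max(0),"meas x 227..401, ymax 380")
q=proj(c,fx(p,np.c_[25*np.cos(a),25*np.sin(a),88.3+0*a]))/.64;print(q.min(0),q.max(0),"bore meas x 264..373 y 243..350")
q=proj(c,fx(p,np.c_[23*np.cos(a),23*np.sin(a),52.5+0*a]))/.64;print(q.min(0),q.max(0),"post face")
print(proj(c,fx(p,[0,0,52.5]))/.64,"brass meas 324,285")
```

```text
[226.94921154 211.88968061] [404.37916146 382.30722134] meas x 227..401, ymax 380
[268.71160391 254.96597966] [362.99084655 345.43455491] bore meas x 264..373 y 243..350
[286.79675011 247.06947129] [363.21622114 321.13762376] post face
[[325.04896971 284.91521564]] brass meas 324,285
```

>>> send_rows(
  commands=[
    [0,0,-10,0,0,-0.143,85],
    [0,0,-10,0,0,-0.143,85],
    [0,0,-10,0,0,-0.143,85],
    [0,0,-10,0,0,-0.143,85],
    [0,0,-10,0,0,-0.143,85],
    [0,0,-10,0,0,-0.143,85],
    [0,0,-10,0,0,-0.143,85],
    [0,0,-10,0,0,-0.143,85],
    [0,0,-10,0,0,-0.143,85],
    [0,0,-10,0,0,-0.143,85],
    [0,0,-10,0,0,-0.141,85],
    [0,0,0,0,0,0,85],
  ],
)

```text
t: 15.6
position: [0.5164, 0.3188, 0.309]
tcp_rot: [0.399, 3.116, 0.001]
ft_force: [-0.4, 0.2, -0.1]
width: 0.0846
grasp_force: 0.0
```

The core matches the seated position to within about 1 mm. Next I'll go back to the knob.

>>> send_rows(
  commands=[
    [36,0.3,0,0,0,0,85],
    [36,0.3,0,0,0,0,85],
    [36,0.3,0,0,0,0,85],
    [36,0.3,0,0,0,0,85],
    [36,0.3,0,0,0,0,85],
    [35,0.2,0,0,0,0,85],
    [0,0,0,0,0,0,85],
    [0,0,0,0,0,0,85],
  ],
)

```text
t: 16.4
position: [0.3088, 0.3749, 0.3076]
tcp_rot: [-0.406, -3.115, 0.0]
ft_force: [-0.2, 0.6, 0.2]
width: 0.0851
grasp_force: 0.0
```

>>> send_rows(
  commands=[
    [0,0,25,0,0,0,85],
    [0,0,25,0,0,0,85],
    [0,0,25,0,0,0,85],
    [0,0,0,0,0,0,85],
    [0,0,0,0,0,0,26],
    [0,0,0,0,0,0,26],
    [0,0,0,0,0,0,26],
    [0,0,0,0,0,0,26],
    [0,0,0,0,0,0,26],
  ],
  newtons=40,
)

```text
t: 17.3
position: [0.3097, 0.3747, 0.2344]
tcp_rot: [0.404, 3.115, 0.0]
ft_force: [-2.1, -4.6, 6.1]
width: 0.0294
grasp_force: 39.0
```

```bash
python3 -c "
import numpy as np
e=1.969-np.r_[np.arange(15)*.1,1.4+np.arange(1,8)*.04]
x=-194*np.cos(e);z=194*np.sin(e)
print(e[-1],np.c_[np.diff(x),-np.diff(z)].round(1).tolist())"
```

```text
0.28900000000000015 [[-18.2, -6.6], [-18.8, -4.8], [-19.2, -2.9], [-19.4, -0.9], [-19.4, 1.0], [-19.2, 2.9], [-18.8, 4.8], [-18.2, 6.7], [-17.4, 8.5], [-16.5, 10.2], [-15.4, 11.8], [-14.2, 13.2], [-12.8, 14.6], [-11.3, 15.8], [-4.0, 6.6], [-3.8, 6.8], [-3.5, 6.9], [-3.2, 7.1], [-2.9, 7.2], [-2.7, 7.3], [-2.4, 7.4]]
```

>>> send_rows(
  commands=[
    [-18.2,-0.2,-6.6,0,0,0,26],
    [-18.8,-0.2,-4.8,0,0,0,26],
    [-19.2,-0.2,-2.9,0,0,0,26],
    [-19.4,-0.2,-0.9,0,0,0,26],
    [-19.4,-0.2,1,0,0,0,26],
    [-19.2,-0.2,2.9,0,0,0,26],
    [0,0,0,0,0,0,26],
  ],
)

```text
t: 18.0
position: [0.4215, 0.3438, 0.2447]
tcp_rot: [0.406, 3.115, -0.001]
ft_force: [0.9, -3.5, 2.7]
width: 0.03
grasp_force: 40.7
```

>>> send_rows(
  commands=[
    [-18.8,-0.1,4.8,0,0,0,26],
    [-18.2,-0.1,6.7,0,0,0,26],
    [-17.4,-0.1,8.5,0,0,0,26],
    [-16.5,-0.1,10.2,0,0,0,26],
    [-15.4,-0.1,11.8,0,0,0,26],
    [-14.2,-0.1,13.2,0,0,0,26],
    [-12.8,-0.1,14.6,0,0,0,26],
    [0,0,0,0,0,0,26],
  ],
)

```text
t: 18.8
position: [0.5305, 0.3138, 0.1734]
tcp_rot: [0.406, 3.115, -0.003]
ft_force: [2.2, -9.5, 2.2]
width: 0.0298
grasp_force: 44.7
```

>>> send_rows(
  commands=[
    [-5.7,-0.3,7.9,0,0,0,26],
    [-5.6,-0.3,7.9,0,0,0,26],
    [-4,-0.2,6.6,0,0,0,26],
    [-3.8,0,6.8,0,0,0,26],
    [0,0,0,0,0,0,26],
  ],
)

```text
t: 19.3
position: [0.5476, 0.309, 0.1448]
tcp_rot: [-0.404, -3.115, 0.001]
ft_force: [0.4, -4.4, -1.5]
width: 0.03
grasp_force: 45.5
```

>>> send_rows(
  commands=[
    [-3.5,0,6.9,0,0,0,26],
    [-3.2,0,7.1,0,0,0,26],
    [-2.9,0,7.2,0,0,0,26],
    [0,0,0,0,0,0,26],
  ],
)

```text
t: 19.7
position: [0.5568, 0.3065, 0.1238]
tcp_rot: [-0.404, -3.115, 0.001]
ft_force: [-0.2, -6.1, -0.4]
width: 0.03
grasp_force: 46.1
```

>>> send_rows(
  commands=[
    [-2.7,0,7.3,0,0,0,26],
    [-1.5,0,4,0,0,0,26],
    [0,0,0,0,0,0,26],
  ],
)

```text
t: 20.0
position: [0.5607, 0.3054, 0.1127]
tcp_rot: [-0.404, -3.115, 0.002]
ft_force: [-0.1, -7.7, -0.4]
width: 0.03
grasp_force: 46.4
```

>>> send_rows(
  commands=[
    [-0.3,0,1.5,0,0,0,26],
    [0,0,0,0,0,0,26],
  ],
)

```text
t: 20.2
position: [0.561, 0.3053, 0.1117]
tcp_rot: [0.404, 3.115, -0.002]
ft_force: [-1.0, -8.0, -0.3]
width: 0.0302
grasp_force: 46.5
```

>>> send_rows(
  commands=[
    [-0.3,0,1.5,0,0,0,26],
    [0,0,0,0,0,0,26],
  ],
)

```text
t: 20.4
position: [0.5614, 0.3053, 0.1104]
tcp_rot: [0.404, 3.115, -0.001]
ft_force: [0.9, -7.4, 1.2]
width: 0.0298
grasp_force: 46.5
```

>>> send_rows(
  commands=[
    [-0.3,0,1.5,0,0,0,26],
    [0,0,0,0,0,0,26],
  ],
)

```text
t: 20.6
position: [0.5618, 0.3051, 0.109]
tcp_rot: [0.404, 3.115, -0.001]
ft_force: [1.6, -8.5, 1.7]
width: 0.0301
grasp_force: 46.6
```

>>> send_rows(
  commands=[
    [-0.3,0,1.5,0,0,0,26],
    [0,0,0,0,0,0,26],
  ],
)

```text
t: 20.8
position: [0.5621, 0.3051, 0.1075]
tcp_rot: [0.404, 3.115, -0.001]
ft_force: [0.3, -9.5, 1.3]
width: 0.0303
grasp_force: 46.7
```

>>> send_rows(
  commands=[
    [-0.3,0,1.5,0,0,0,26],
    [0,0,0,0,0,0,26],
  ],
)

```text
t: 21.0
position: [0.5625, 0.3049, 0.1061]
tcp_rot: [0.404, 3.114, -0.001]
ft_force: [2.5, -8.7, 2.4]
width: 0.0299
grasp_force: 46.7
```

Run:
```python
from h import *
from rig import bot
c=bot.read_camera("wrist");pickle.dump(c,open("w6.pkl","wb"));cv2.imwrite("pics/w6.png",cv2.resize(c["color"][:,:,::-1],(800,600),interpolation=cv2.INTER_CUBIC))
o=bot.get_obs();print(o["position"],o["ft_force"])
p=[.478,.3284,2.882]
for a in(0,.05,.1):
    print(a,[(proj(c,fx(p,[100-np.hypot(100,7)*np.cos(a-.07),y,68+100*np.sin(a-.07)]))/.64).round() for y in(-35,35)])
```

```text
[0.56252122 0.30494914 0.106112  ] [ 1.93690388 -8.63571755  1.9919935 ]
0 [array([[495., 107.]]), array([[294., 107.]])]
0.05 [array([[498., 107.]]), array([[291., 106.]])]
0.1 [array([[501., 105.]]), array([[288., 105.]])]
```

View pics/w6.png

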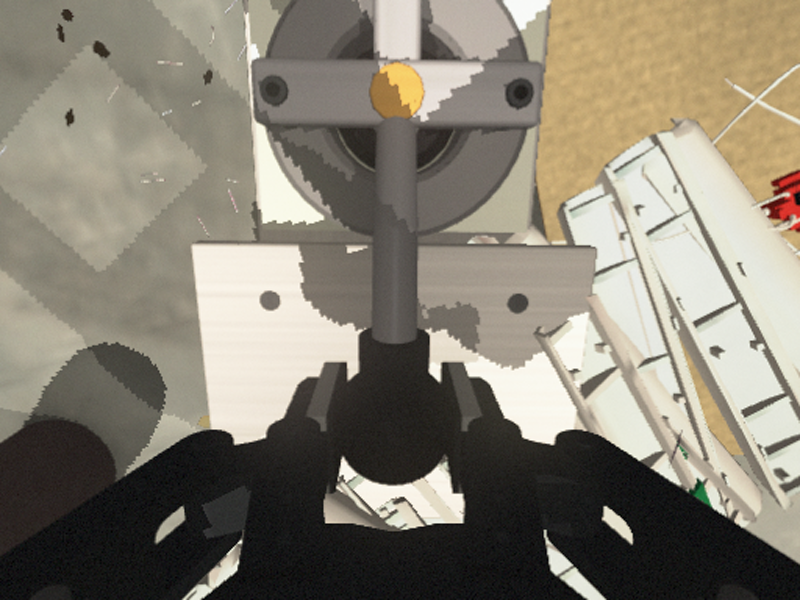

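The feet bar is on the core and the core is going down over the post. I'll keep going until the stop.

>>> send_rows(
  commands=[
    [-0.4,0,1.5,0,0,0,26],
    [-0.4,0,1.5,0,0,0,26],
    [0,0,0,0,0,0,26],
  ],
)

```text
t: 21.35
position: [0.5632, 0.3047, 0.103]
tcp_rot: [0.404, 3.115, -0.002]
ft_force: [0.5, -8.4, 1.0]
width: 0.0301
grasp_force: 46.7
```

>>> send_rows(
  commands=[
    [-0.3,0,1.5,0,0,0,26],
    [0,0,0,0,0,0,26],
  ],
)

```text
t: 21.55
position: [0.5634, 0.3047, 0.1023]
tcp_rot: [0.404, 3.115, -0.001]
ft_force: [-3.6, -10.6, 9.9]
width: 0.0301
grasp_force: 47.2
```

Run:
```python
from h import *
c=pickle.load(open("w6.pkl","rb"))
p=[.478,.3284,2.882]
# core top-rim check: image lower edge for different core heights, knob for lever angles
A=np.linspace(0,2*np.pi,361)
for z in(61,65,70,75,80,88):
    q=proj(c,fx(p,np.c_[47*np.cos(A),47*np.sin(A),z+0*A]))/.64;print(z,q.max(0).round(),q.min(0).round())
for a in(0,.05,.1,.15):print(a,(proj(c,fx(p,lev(a)))/.64).round(),np.round(lev(a)))
```

```text
61 [530. 242.] [259. -50.]
65 [533. 243.] [256. -56.]
70 [538. 246.] [252. -63.]
75 [542. 248.] [248. -70.]
80 [547. 251.] [243. -79.]
88 [555. 255.] [235. -93.]
0 [[395. 419.]] [-86.   0. 123.]
0.05 [[395. 428.]] [-83.   0. 132.]
0.1 [[395. 435.]] [-80.   0. 141.]
0.15 [[395. 442.]] [-76.   0. 150.]
```

>>> send_rows(
  commands=[
    [0,0,1,0,0,0,26],
    [0,0,0,0,0,0,26],
  ],
)

```text
t: 21.75
position: [0.5633, 0.3048, 0.1016]
tcp_rot: [0.404, 3.115, -0.001]
ft_force: [-7.1, -9.9, 12.3]
width: 0.0298
grasp_force: 47.8
```

>>> send_rows(
  commands=[
    [0.3,0,1.5,0,0,0,26],
    [0,0,0,0,0,0,26],
  ],
)

```text
t: 21.95
position: [0.5634, 0.3048, 0.1014]
tcp_rot: [0.404, 3.114, -0.0]
ft_force: [-8.5, -14.3, 22.4]
width: 0.0299
grasp_force: 48.5
```

Hard stop. Now I'll unload, open and rise.

>>> send_rows(
  commands=[
    [0,0,-1.5,0,0,0,26],
    [0,0,0,0,0,0,85],
    [0,0,0,0,0,0,85],
    [0,0,0,0,0,0,85],
    [0,0,0,0,0,0,85],
    [0,0,-20,0,0,0,85],
    [0,0,-30,0,0,0,85],
    [0,0,-40,0,0,0,85],
    [0,0,-40,0,0,0,85],
    [0,0,0,0,0,0,85],
    [0,0,0,0,0,0,85],
  ],
)

```text
t: 23.05
position: [0.5631, 0.3055, 0.2308]
tcp_rot: [0.403, 3.114, 0.002]
ft_force: [0.1, -0.4, -2.0]
width: 0.0846
grasp_force: 0.0
```

Run:
```python
from h import *
from rig import bot
c=bot.read_camera("wrist");cv2.imwrite("pics/w7.png",cv2.resize(c["color"][:,:,::-1],(800,600),interpolation=cv2.INTER_CUBIC))
print(bot.get_obs()["position"])
p=[.478,.3284,2.882];A=np.linspace(0,2*np.pi,361)
for z in(61,65,70,88):
    q=proj(c,fx(p,np.c_[47*np.cos(A),47*np.sin(A),z+0*A]))/.64;print(z,q.min(0).round(),q.max(0).round())
for a in(0,.03,.06,.1):print(a,(proj(c,fx(p,lev(a)))/.64).round(1))
```

```text
[0.5627763  0.30527403 0.2293264 ]
61 [314.  41.] [472. 209.]
65 [313.  39.] [473. 209.]
70 [311.  37.] [474. 210.]
88 [306.  28.] [479. 213.]
0 [[392.5 295.6]]
0.03 [[392.5 295.3]]
0.06 [[392.5 294.6]]
0.1 [[392.5 293.1]]
```

View pics/w7.png

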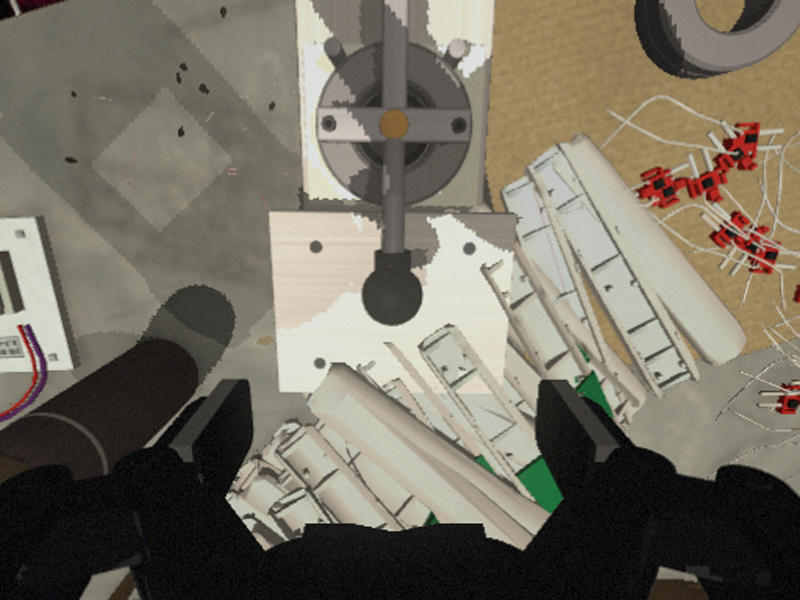

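The core spans x 316–472 and y about 41–207. That fits a top height of 61 mm (predicted 314–472), so it is fully home under the lowered lever. The gripper is clear.

```bash
python3 -c "
from rig import bot
print(bot.close_job())"
```

```text
the job is handed in; nothing more can be done
None
```

I loaded the core against both dowels, pressed it fully home over the post with the lever left down, didn't touch the spare core or tools, and handed the job in at about 23 s.

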